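Load the analyser carrier in worklist order

TASK

The four sample tubes stand in worklist order in the blue bench rack, counted from its end with the white clip. Take them over into the dark grey analyser carrier one at a time, first tube first, so that they keep the same order counted from the carrier's white nose, each standing upright and fully down in its own well. Keep the tubes upright on the way and leave the specimen cups standing where they are.

Things in the scene. Friction and masses are not known exactly. Their poses are not given: they have to be found in the camera images.
- red_tube: red-capped blood sample tube, standing upright, about 11 g, 90 mm tall: glass body 12 mm across below, red cap 16 mm across over the top 18 mm. Origin at the centre of its underside, z along the tube towards the cap
- yellow_tube: yellow-capped blood sample tube, standing upright, about 11 g, 90 mm tall: glass body 12 mm across below, yellow cap 16 mm across over the top 18 mm. Origin at the centre of its underside, z along the tube towards the cap
- green_tube: green-capped blood sample tube, standing upright, about 11 g, 90 mm tall: glass body 12 mm across below, green cap 16 mm across over the top 18 mm. Origin at the centre of its underside, z along the tube towards the cap
- purple_tube: purple-capped blood sample tube, standing upright, about 11 g, 90 mm tall: glass body 12 mm across below, purple cap 16 mm across over the top 18 mm. Origin at the centre of its underside, z along the tube towards the cap
- bench_rack: blue rack, fixed, 58 (x) by 164 (y) by 62 mm high, at any yaw. Origin: centre of its underside. White clip on its +y end = first end (top at 65 mm). Tubes start in one row at x -15, y +60, +12, -12, -60 mm (first to fourth, colours in any order), undersides 36 mm and tops 126 mm above the worktop, free once lifted 25 mm. The middle two are close: grip across the row, along the rack's x
- carrier: dark grey sample carrier, fixed, 42 (x) by 172 (y) by 60 mm high. Origin: centre of its underside. White nose at its +y end = first end. Wells at x 0, y +54, +18, -18, -54 mm (first to fourth): a funnel 29 mm wide at the top (60 mm up) narrows to a 15 mm bore at 44 mm up; bore floor 6 mm above the worktop, so a seated tube reaches up to 96 mm
- red_cup: bystander: clear specimen cup with red screw lid, 62 mm across, 72 mm tall, loose; leave it standing where it is. Origin at the centre of its underside, z up
- yellow_cup: bystander: clear specimen cup with yellow screw lid, 62 mm across, 72 mm tall, loose; leave it standing where it is. Origin at the centre of its underside, z up
- mini_centrifuge: bystander: white bench centrifuge with a clear domed lid, shut; fixed, about 194 by 160 mm, 131 mm high, standing between the two racks: carry the tubes over it or pass in front of it. Origin at the centre of its underside, z up

How it is judged:
By the outcome, as a careful person would: the job done as asked, in the order asked, and still so for the second after the job is handed in, with the robot touching nothing.
It also fails if it takes over 125 s, if anything falls off the work surface, if the arm or the gripper's body presses on something with over 40 N, if the wrist force passes 120 N, or if a joint passes its speed limit or range.

ROBOT

A 6-joint arm with a two-finger parallel gripper is mounted at the origin on a cart in front of the work surface, level with it; the furniture and walls round the work are solid. World frame = base frame: x ahead of the robot, y to its left, z up, the work surface at z = 0. Lengths are in mm, angles in rad, forces in N, time in s.
With the tool pointing down it reaches from about 250 to 800 mm from the base axis. Payload 3.9 kg.
Tool frame: the origin (TCP) lies at the very end of the fingers, on their centre line; the grasp point (between the pads) lies 19 mm behind it; z points along the fingers, y is the line along which they close (so a half turn about z gives the same grasp; the last joint's range is limited). The gripper opens to 85 mm and grips with 20 to 120 N. Pads are 22 mm wide; open, the fingers measure 114 mm over their backs; the gripper's body (76 mm by 85 mm) begins 54 mm behind the grasp point. The pads swing forward as they close: fully open they stand 13 mm farther back than shut.
Start: joints at [1.304, 0.26, -0.138, 1.173, 0, 1.571], TCP at [138.41, 506.417, 231.304] pointing down, gripper open.
Joint ranges: [-2.78, 2.78], [-0.83, 1.72], [-1.28, 1.37], [-1.9, 2.12], [-1.57, 1.48], [-3.14, 3.14]. Speed limits (rad/s): [2.57, 2.57, 3.14, 3.14, 3.14, 3.14].

INTERFACE

Orientations are given as a unit quaternion [w, x, y, z].
In Python, from station import r gives the robot as it stands. The module is installed in compiled form; this text tells all that it offers.
- The arm moves only by the tool apply_moves, never from a script. Its argument "targets" is a list of rows, each an object of numbers: "x", "y", "z": the shift along the tool's x, y, z in cm; "yaw": the turn about the tool's z in degrees; "hand": the finger opening in cm, from 0 to 8.54. A call has 1 to 12 rows; each row is the pose to reach, as a shift and turn from the pose commanded when the call began, along the tool's axes at that moment; what a row does not reach only later rows make up. A row lasts 1/8 s, in which the tool goes at most 62.5 mm and 10.7 degrees, less where a joint would pass 70% of its speed; a pose out of reach is approached as far as the arm can. A call with a gripper value outside its range is refused whole. The fingers move at their own pace and stop on an object; "force" is the grip in N (left out, the last holds). Time passes only in rows, so rows that repeat a pose let the fingers close. It gives the time, the measured TCP pose, the force, the opening and the grip force at its end, in the units of the state.
- r.get_state(): the state, without advancing time (a new reading comes with each control period).
- r.camera(name): name is "scene" or "top" or "wrist"; returns a dict with "pixels" (400x640x3 uint8, red, green, blue), "depth" (400x640 float32, mm along the optical axis (not along the pixel's ray), 0 where there is no reading), "fovy" (degrees; the focal length in pixels is half the picture's height over the tangent of half this angle, whatever the lens; pixels are square), "cx", "cy" (the principal point, pixels), "cam_to_world" (4x4, takes a point from camera to world coordinates); the wrist camera has in their place "hand_eye" (4x4, takes a point from camera to tool coordinates, whose origin is the TCP and whose axes are the flange's). Camera axes: x right, y up, looking along -z (the intrinsics and any distortion apply to the point x, -y, -z); pixel columns grow to the right and rows downward; lengths in mm; the calibration is good to about 2 mm. The wrist camera is an equidistant fisheye: a pixel r from the principal point sees the ray r / f radians off the axis. A picture is of the moment at which its call begins: read the wrist's pose just before it.
- r.close_job(): hands the job in; it is judged then, once.
The state is a dict: "t": time; "joints": joint angles; "qd": joint speeds; "joint_efforts": joint torques, N m; "position": TCP position; "tool_rot": TCP orientation; "wrist_force": force on the tool from outside, world axes, zero at the start; "torque": the same for the moment, N m; "opening": finger opening in mm; "gripper_force": force on a finger pad.
Only numpy, scipy, OpenCV 4.12 (cv2) and the standard library are available. Lean on these libraries where they do the work, as an engineer would, in place of code of your own. Each camera call takes 0.05 s, during which the arm holds its last target. There are 200 camera calls.

## Working session

There is one attempt and no reset: what is moved stays moved. The work goes in short steps, Python scripts to look and compute and a tool call to move; the robot and the scene stay as the last step left them, time stands still between calls to the robot, and variables do not carry over. Pictures are saved under pics/ and viewed, at most 14 in all, crops included, and the job is handed in when it is done.

Besides the shell and the picture viewer there is one more tool, called after "Request:" as name(argument=value, ...) on one line, values as JSON. apply_moves: Moves the arm, as the interface text tells. Its arguments: {"type":"object","properties":{"targets":{"type":"array"},"force":{"type":"number"}},"required":["targets"]}

```bash
mkdir -p pics; cat > h.py <<'E'
from station import r
import numpy as np, cv2, pickle
def grab(n):
    s=r.get_state(); c=r.camera(n); c['state']=s
    return c
def pts(c):
    h,w=c['depth'].shape; f=h/2/np.tan(np.radians(c['fovy'])/2)
    u,v=np.meshgrid(np.arange(w),np.arange(h)); d=c['depth']
    P=np.stack([(u-c['cx'])/f*d,-(v-c['cy'])/f*d,-d],-1)
    M=np.array(c['cam_to_world']); return P@M[:3,:3].T+M[:3,3]
E
python3 - <<'E'
from h import *
print(r.get_state())
for n in('scene','top'):
    c=grab(n); pickle.dump(c,open(n+'.pkl','wb')); cv2.imwrite(f'pics/{n}0.png',c['pixels'][...,::-1])
    print(n,{k:v for k,v in c.items() if k not in('pixels','depth','state')})
E
```

```text
{'t': 0.0, 'joints': array([ 1.30395769e+00,  2.60655259e-01, -1.39395063e-01,  1.17268713e+00,
       -1.14674694e-05,  1.57081725e+00]), 'qd': array([ 0.00062266, -0.0006247 ,  0.00160923,  0.00080306,  0.00162423,
       -0.00064847]), 'joint_efforts': array([-8.12413837e-04, -4.05675995e+01,  2.53922635e+01,  1.89298595e-02,
       -2.35129000e-04,  9.89218734e-06]), 'position': array([138.25561456, 505.7543999 , 230.47014199]), 'tool_rot': array([-1.23415314e-04,  1.33034148e-01,  9.91110979e-01, -9.62702518e-04]), 'wrist_force': array([0.0753958, 0.0757278, 0.3367496]), 'torque': array([-0.04135947, -0.01300849, -0.02489368]), 'gripper_force': 0.0, 'opening': 85.81451696814906}
scene {'fovy': 47.772412198966435, 'cx': 314.121143816009, 'cy': 210.09881877440205, 'cam_to_world': array([[ 6.83633532e-01,  5.07487048e-01, -5.24501755e-01,
         3.10742774e+01],
       [-7.29597303e-01,  4.57250226e-01, -5.08537124e-01,
        -4.62192933e+02],
       [-1.82474582e-02,  7.30328096e-01,  6.82852768e-01,
         6.68631589e+02],
       [ 0.00000000e+00,  0.00000000e+00,  0.00000000e+00,
         1.00000000e+00]])}
top {'fovy': 42.9526779383908, 'cx': 306.0371445892711, 'cy': 194.79216942986972, 'cam_to_world': array([[ 1.42575337e-02,  9.89645680e-01, -1.42822094e-01,
         3.94858465e+02],
       [-9.99786910e-01,  1.62423101e-02,  1.27405813e-02,
        -1.71669127e+01],
       [ 1.49284220e-02,  1.42610011e-01,  9.89666372e-01,
         9.48170710e+02],
       [ 0.00000000e+00,  0.00000000e+00,  0.00000000e+00,
         1.00000000e+00]])}
```

View pics/top0.png

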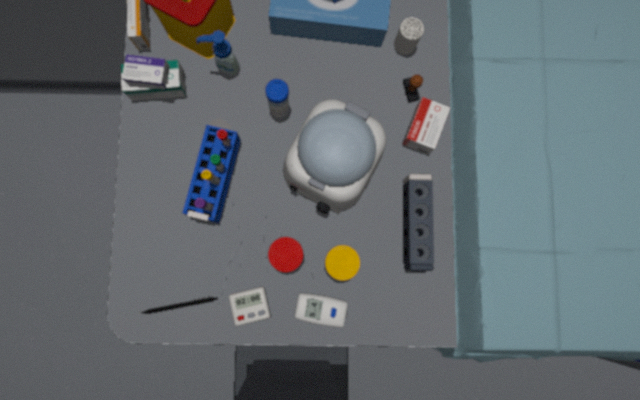

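View pics/scene0.png

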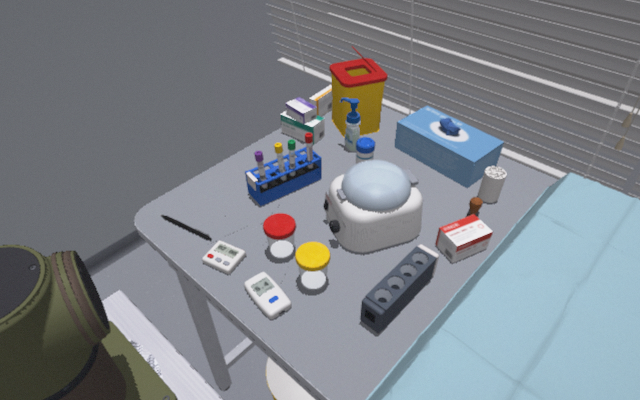

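The top view shows the bench rack at about (210,173) with its clip at the near end (199,216). Counted from the clip the tubes are purple (200,204), yellow (206,175), green (215,160) and red (223,134). The carrier is at about (419,222) with its nose at the far end (420,178). The cups are at (286,254) and (343,263).

```bash
cat >> h.py <<'E'
def ray(c,uv):
    f=200/np.tan(np.radians(c['fovy'])/2); M=np.array(c['cam_to_world'])
    d=M[:3,:3]@np.array([(uv[0]-c['cx'])/f,-(uv[1]-c['cy'])/f,-1]); return M[:3,3],d
def onz(c,uv,z):
    o,d=ray(c,uv); return o+d*(z-o[2])/d[2]
HUE=dict(purple=(130,160),yellow=(18,32),green=(50,85),red=(-8,8))
def mask(c,name,smin=110,vmin=50):
    hsv=cv2.cvtColor(c['pixels'],cv2.COLOR_RGB2HSV).astype(int); lo,hi=HUE[name]
    h=hsv[...,0].copy(); h[h>170]-=180
    return (h>=lo)&(h<=hi)&(hsv[...,1]>smin)&(hsv[...,2]>vmin)
E
python3 - <<'E'
from h import *
for n in('top','scene'):
    c=pickle.load(open(n+'.pkl','rb')); P=pts(c)
    print(n)
    # caps: tops, by colour and depth near rack
    for k in HUE:
        m=mask(c,k)&(P[...,2]>100)&(P[...,2]<140)&(P[...,1]>60)&(P[...,0]<650)
        if m.sum()<5: print(k,m.sum()); continue
        v,u=np.nonzero(m); Q=P[m]; t=Q[:,2]>120
        print(k,m.sum(),'uv',u.mean().round(1),v.mean().round(1),'P',Q.mean(0).round(1),'top',t.sum(),Q[t].mean(0).round(1) if t.any() else '', 'onz', onz(c,(u[t].mean(),v[t].mean()),126).round(1) if t.any() else '', Q[:,2].max().round(1))
    X,Y,Z=P[...,0],P[...,1],P[...,2]
    # carrier
    lab=(Z>52)&(Z<66)&(X>150)&(X<600)&(Y<-150)&(Y>-330)
    nn,L,st,ce=cv2.connectedComponentsWithStats(lab.astype(np.uint8))
    for i in range(1,nn):
        if st[i,4]>100:
            q=P[L==i]; rr=cv2.minAreaRect(q[:,:2].astype(np.float32)); print('carrier?',st[i],rr,q[:,2].mean())
    lab=(Z>52)&(Z<66)&(X<600)&(Y>120)
    nn,L,st,ce=cv2.connectedComponentsWithStats(lab.astype(np.uint8))
    for i in range(1,nn):
        if st[i,4]>100:
            q=P[L==i]; rr=cv2.minAreaRect(q[:,:2].astype(np.float32)); print('rack?',st[i],rr,q[:,2].mean())
    print('table',np.median(Z[(abs(Z)<15)]))
    for nm,(a,b) in dict(cup=((60,85),0)).items():
        lab=(Z>a)&(Z<b if b else Z<85)&(Z>66)&(abs(Y)<200)&(X<420)
        nn,L,st,ce=cv2.connectedComponentsWithStats(lab.astype(np.uint8))
        for i in range(1,nn):
            if st[i,4]>150: q=P[L==i]; print('cup?',st[i],q.mean(0).round(1))
E
python3 - <<'E'
import cv2
im=cv2.imread('pics/top0.png')
a=cv2.resize(im[120:225,170:250],None,fx=5,fy=5,interpolation=cv2.INTER_CUBIC); b=cv2.resize(im[170:275,385:450],None,fx=5,fy=5,interpolation=cv2.INTER_CUBIC)
import numpy as np
cv2.imwrite('pics/top_zoom.png',np.hstack([a,b]))
E
```

```text
top
purple 88 uv 201.9 197.3 P [507.1 142.  124.4] top 81 [503.9 143.2 125.1] onz [503.7 143.  126. ] 128.0
yellow 85 uv 206.9 174.8 P [544.5 135.7 123.1] top 72 [545.2 136.5 124.3] onz [544.9 136.1 126. ] 128.0
green 73 uv 215.3 159.2 P [570.5 122.7 124.9] top 70 [570.8 122.7 125.3] onz [570.6 122.6 126. ] 129.5
red 74 uv 222.2 134.5 P [612.7 113.  124.4] top 69 [613.1 113.2 125. ] onz [612.8 113.  126. ] 129.1
carrier? [ 408  173   27   98 1804] ((480.6844787597656, -232.17691040039062), (43.14634704589844, 172.56027221679688), 89.79346466064453) 58.56077036518149
rack? [ 183  151   40   70 1248] ((540.263427734375, 147.04843139648438), (58.36831283569336, 124.54495239257812), 78.18937683105469) 59.863809553308435
table -0.14063198734515936Traceback (most recent call last):
  File "<stdin>", line 25, in <module>
ValueError: operands could not be broadcast together with shapes (400,640) (2,)
```

View pics/top_zoom.png

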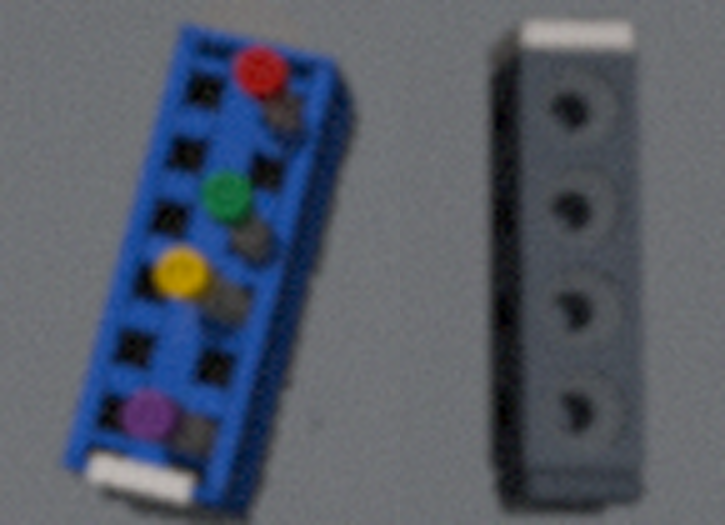

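The zoom shows four caps in the order purple, yellow, green, red from the clip. The carrier has four wells, with the nose at the far end. The gripper yaw nearly matches the rack already. I'll move over the rack for a close look with the wrist camera.

```bash
cat >> h.py <<'E'
from scipy.spatial.transform import Rotation as Ro
def toolR(s): return Ro.from_quat(np.asarray(s['tool_rot'])[[1,2,3,0]]).as_matrix()
def go(p,s=None):
    "shift in tool axes, cm, to bring TCP to world p"
    s=s or r.get_state(); return (toolR(s).T@(np.asarray(p)-s['position'])/10).round(2)
def wray(c,uv):
    f=200/np.tan(np.radians(c['fovy'])/2); s=c['state']
    x,y=uv[0]-c['cx'],uv[1]-c['cy']; q=np.hypot(x,y); t=q/f
    d=np.array([np.sin(t)*x/max(q,1e-9),-np.sin(t)*y/max(q,1e-9),-np.cos(t)])
    H=np.array(c['hand_eye']); R=toolR(s)
    return s['position']+R@H[:3,3], R@H[:3,:3]@d
def wonz(c,uv,z):
    o,d=wray(c,uv); return o+d*(z-o[2])/d[2]
E
python3 - <<'E'
from h import *
c=grab('wrist'); print(c['hand_eye'].round(3),c['fovy'],c['cx'],c['cy'])
print(go([545,135,300]))
c=pickle.load(open('top.pkl','rb'))
for n,uv in dict(p=(200,202.6),y=(206.2,174.2),g=(215.2,158.8),r=(222.1,134.3)).items(): print(n,onz(c,uv,126).round(1))
E
```

```text
[[-1.00000e-03  9.55000e-01  2.97000e-01  7.57680e+01]
 [ 1.00000e+00  1.00000e-03 -0.00000e+00 -8.87000e-01]
 [-0.00000e+00  2.97000e-01 -9.55000e-01 -1.43037e+02]
 [ 0.00000e+00  0.00000e+00  0.00000e+00  1.00000e+00]] 65.70646984690485 325.4093746273888 196.64460960519455
[-49.01 -25.06  -6.9 ]
p [497.9 144.4 126. ]
y [544.9 136.4 126. ]
g [570.9 122.7 126. ]
r [612.6 112.9 126. ]
```

Request:
apply_moves(targets=[{"x": -4,"y": -2,"z": -1,"hand": 5},{"x": -9,"y": -4.6,"z": -2,"hand": 5},{"x": -14,"y": -7.2,"z": -3,"hand": 5},{"x": -19,"y": -9.8,"z": -4,"hand": 5},{"x": -24,"y": -12.4,"z": -5,"hand": 5},{"x": -29,"y": -15,"z": -6,"hand": 5},{"x": -34,"y": -17.6,"z": -6.9,"hand": 5},{"x": -39,"y": -20.2,"z": -6.9,"hand": 5},{"x": -44,"y": -22.8,"z": -6.9,"hand": 5},{"x": -47.5,"y": -24.5,"z": -6.9,"hand": 5},{"x": -49,"y": -25.1,"z": -6.9,"hand": 5},{"x": -49,"y": -25.1,"z": -6.9,"hand": 5}])

```text
invalid input
```

```bash
python3 - <<'E'
from h import *
c=grab('wrist'); pickle.dump(c,open('w1.pkl','wb')); cv2.imwrite('pics/w1.png',c['pixels'][...,::-1])
s=c['state']; print(s['position'],s['joints'].round(3),s['opening'],s['t'])
E
```

```text
[138.24771502 505.89797744 230.64126247] [ 1.304  0.261 -0.139  1.173  0.     1.571] 85.28870527953504 0.15
```

View pics/w1.png

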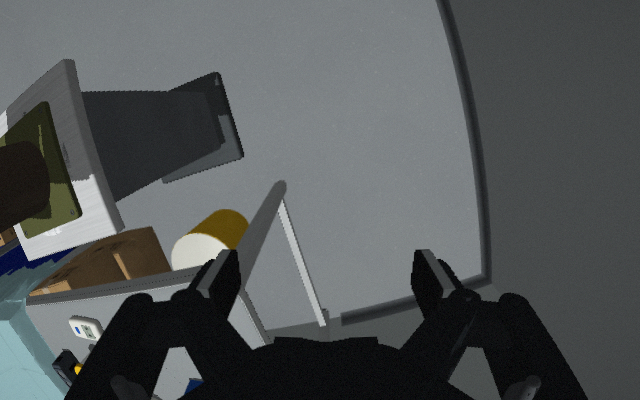

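The move was refused as invalid, so the arm is still at the start. This view shows only the table corner, with the fingers at (215,275) and (430,275). I'll repeat the move with every key given.

Request:
apply_moves(targets=[{"x": -4,"y": -2,"z": -1,"yaw": 0,"hand": 5},{"x": -9,"y": -4.6,"z": -2,"yaw": 0,"hand": 5},{"x": -14,"y": -7.2,"z": -3,"yaw": 0,"hand": 5},{"x": -19,"y": -9.8,"z": -4,"yaw": 0,"hand": 5},{"x": -24,"y": -12.4,"z": -5,"yaw": 0,"hand": 5},{"x": -29,"y": -15,"z": -6,"yaw": 0,"hand": 5},{"x": -34,"y": -17.6,"z": -6.9,"yaw": 0,"hand": 5},{"x": -39,"y": -20.2,"z": -6.9,"yaw": 0,"hand": 5},{"x": -44,"y": -22.8,"z": -6.9,"yaw": 0,"hand": 5},{"x": -47.5,"y": -24.5,"z": -6.9,"yaw": 0,"hand": 5},{"x": -49,"y": -25.1,"z": -6.9,"yaw": 0,"hand": 5},{"x": -49,"y": -25.1,"z": -6.9,"yaw": 0,"hand": 5}], force=30)

```text
t: 1.7
position: [545.0, 134.9, 299.8]
tool_rot: [-0.001, 0.134, 0.991, 0.0]
wrist_force: [-0.5, 0.5, -0.9]
opening: 49.7
gripper_force: 0.0
```

```bash
python3 - <<'E'
from h import *
c=grab('wrist'); pickle.dump(c,open('w1.pkl','wb')); cv2.imwrite('pics/w2.png',c['pixels'][...,::-1])
s=c['state']; print(s['position'],s['joints'].round(3),s['opening'],s['t'])
E
```

```text
[545.03073661 134.94930194 299.81779048] [2.420e-01 3.080e-01 1.070e-01 1.371e+00 1.000e-03 5.100e-01] 49.68957428955309 1.7
```

View pics/w2.png

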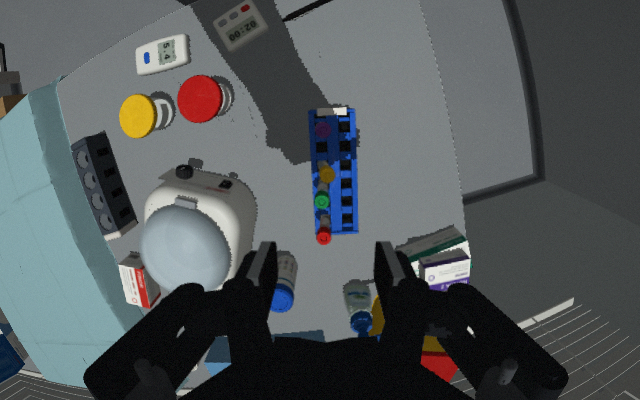

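The wrist view shows the caps in a row, with purple at (322,130), yellow (327,174), green (322,202) and red (323,238). The clip is at the top of the picture (332,111).

```bash
cat >> h.py <<'E'
def caps(c):
    out={}
    for k in HUE:
        m=mask(c,k,90,35).astype(np.uint8); m[:,:290]=0; m[:,370:]=0; m[260:]=0
        n,L,st,ce=cv2.connectedComponentsWithStats(m)
        if n<2: continue
        i=1+np.argmax(st[1:,4]); (u,v),rad=cv2.minEnclosingCircle(np.argwhere(L==i)[:,::-1].astype(np.float32))
        out[k]=(ce[i],st[i],(u,v,rad),wonz(c,ce[i],122))
    return out
E
python3 - <<'E'
from h import *
c=pickle.load(open('w1.pkl','rb'))
for k,v in caps(c).items():
    u,w=v[0].astype(int); d=c['depth'][w,u]
    print(k,v[0].round(1),v[1],np.round(v[2],1),v[3].round(1),wonz(c,v[0],126).round(1),d)
hsv=cv2.cvtColor(c['pixels'],cv2.COLOR_RGB2HSV); m=((hsv[...,0]>105)&(hsv[...,0]<125)&(hsv[...,1]>150)&(hsv[...,2]>40)).astype(np.uint8)
m[:,:295]=0;m[:,375:]=0;m[245:]=0
m=cv2.morphologyEx(m,cv2.MORPH_CLOSE,np.ones((9,9)))
q=np.array([wonz(c,(u,v),62)[:2] for v,u in np.argwhere(m)],np.float32)
print(cv2.minAreaRect(q))
t=pickle.load(open('top.pkl','rb'))
hsv=cv2.cvtColor(t['pixels'],cv2.COLOR_RGB2HSV); m=((hsv[...,0]>105)&(hsv[...,0]<125)&(hsv[...,1]>150)&(hsv[...,2]>60)).astype(np.uint8)
m[:115]=0;m[225:]=0;m[:,:175]=0;m[:,245:]=0
m=cv2.morphologyEx(m,cv2.MORPH_CLOSE,np.ones((9,9)))
print(cv2.minAreaRect(np.array([onz(t,(u,v),62)[:2] for v,u in np.argwhere(m)],np.float32)))
x=cv2.resize(c['pixels'][95:255,295:375,::-1],None,fx=3.7,fy=3.7,interpolation=cv2.INTER_CUBIC);cv2.imwrite('pics/w2z.png',x)
E
```

```text
purple [322.5 129.5] [315 122  16  16 191] [322.4 129.6   7.8] [497.1 144.2 122. ] [496.8 144.3 126. ] 311.86224
yellow [326.2 173.8] [319 165  16  19 216] [326.  174.    9.2] [543.5 135.4 122. ] [542.6 135.6 126. ] 325.53867
green [321.6 199.3] [314 190  15  19 214] [321.  199.1   9.1] [569.6 123.  122. ] [568.4 123.4 126. ] 332.63892
red [323.4 235.6] [316 226  15  19 215] [323.5 235.2   9.2] [611.8 113.4 122. ] [610.1 113.9 126. ] 346.89648
((560.1350708007812, 141.42782592773438), (57.10628128051758, 164.5682830810547), 77.50186920166016)
((558.6527099609375, 137.72373962402344), (65.53219604492188, 164.2791290283203), 77.59185028076172)
```

View pics/w2z.png

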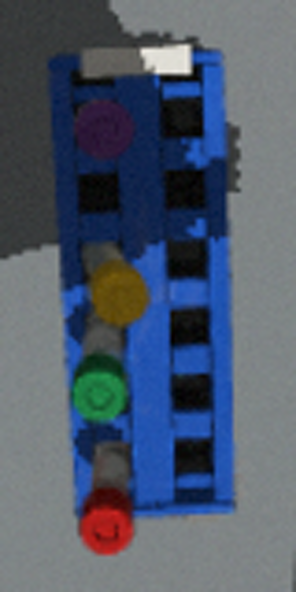

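Order confirmed. The caps agree with the rack model to within a few mm, because the tubes lean slightly in their loose holes. I'll align the yaw and go down on purple.

```bash
python3 - <<'E'
from h import *
print(go([496.9,144.3,97]),go([496.9,144.3,200]))
# carrier wells from top: dark bores + outline
c=pickle.load(open('top.pkl','rb')); P=pts(c)
g=cv2.cvtColor(c['pixels'],cv2.COLOR_RGB2GRAY)
for u,v in [(385+572/5,170+108/5),(385+573/5,170+209/5),(385+575/5,170+312/5),(385+577/5,170+411/5)]:
    print(onz(c,(u+2.2,v),60).round(1), onz(c,(u,v),30).round(1))
E
```

```text
[ 4.78 -0.41 20.31] [ 4.79 -0.41 10.01]
[ 534.5 -376.1   60. ] [ 539.1 -384.2   30. ]
[ 498.3 -375.    60. ] [ 501.8 -383.    30. ]
[ 461.9 -374.2   60. ] [ 464.1 -382.2   30. ]
[ 427.3 -373.5   60. ] [ 428.4 -381.5   30. ]
```

Request:
apply_moves(targets=[{"x": 1.5,"y": -0.2,"z": 3.5,"yaw": -1,"hand": 5},{"x": 3.5,"y": -0.4,"z": 7,"yaw": -2,"hand": 5},{"x": 4.8,"y": -0.4,"z": 10,"yaw": -3,"hand": 5},{"x": 4.8,"y": -0.4,"z": 13,"yaw": -3,"hand": 5},{"x": 4.8,"y": -0.4,"z": 16,"yaw": -3,"hand": 5},{"x": 4.8,"y": -0.4,"z": 18.5,"yaw": -3,"hand": 5},{"x": 4.8,"y": -0.4,"z": 20,"yaw": -3,"hand": 5},{"x": 4.8,"y": -0.4,"z": 20.3,"yaw": -3,"hand": 5},{"x": 4.8,"y": -0.4,"z": 20.3,"yaw": -3,"hand": 5}])

```text
t: 2.88
position: [497.8, 144.4, 98.0]
tool_rot: [0.0, 0.107, 0.994, 0.0]
wrist_force: [-0.3, 0.0, 1.4]
opening: 49.7
gripper_force: 0.0
```

```bash
python3 - <<'E'
from h import *
c=grab('wrist'); cv2.imwrite('pics/w3.png',c['pixels'][...,::-1])
s=c['state']; print(s['position'],s['opening'],s['t'],s['wrist_force'])
c=pickle.load(open('top.pkl','rb'))
for u,v in [(172,108),(173,209),(175,312),(177,411)]:
    u=385+u/5;v=170+v/5
    print(onz(c,(u+2.2,v),60).round(1), onz(c,(u,v),44).round(1))
E
```

```text
[497.81119081 144.39742944  97.96823283] 49.70548677887849 2.875 [-0.25538146  0.00236086  1.42236865]
[ 532.1 -233.4   60. ] [ 534.5 -233.3   44. ]
[ 496.1 -233.1   60. ] [ 497.9 -233.    44. ]
[ 459.8 -233.2   60. ] [ 460.9 -233.1   44. ]
[ 425.3 -233.2   60. ] [ 425.8 -233.2   44. ]
```

View pics/w3.png

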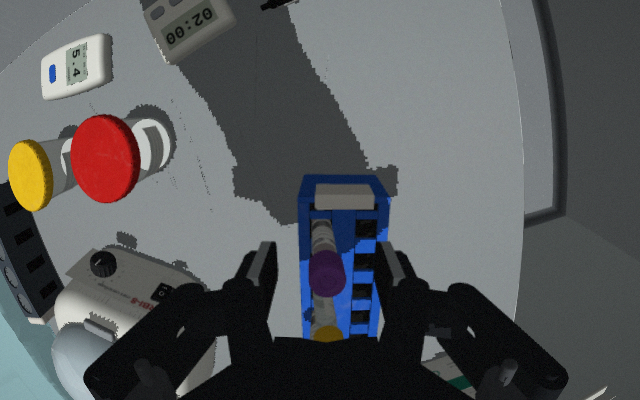

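The purple cap is at (327,272), centred between the pads, and nothing touches. I'll close the fingers.

Request:
apply_moves(targets=[{"x": 0,"y": 0,"z": 0,"yaw": 0,"hand": 1.2},{"x": 0,"y": 0,"z": 0,"yaw": 0,"hand": 1.2},{"x": 0,"y": 0,"z": 0,"yaw": 0,"hand": 1.2},{"x": 0,"y": 0,"z": 0,"yaw": 0,"hand": 1.2},{"x": 0,"y": 0,"z": 0,"yaw": 0,"hand": 1.2},{"x": 0,"y": 0,"z": 0,"yaw": 0,"hand": 1.2}], force=30)

```text
t: 3.68
position: [498.0, 143.9, 97.8]
tool_rot: [0.001, 0.107, 0.994, 0.0]
wrist_force: [-2.0, -2.0, 5.1]
opening: 15.2
gripper_force: 29.6
```

Request:
apply_moves(targets=[{"x": 0,"y": 0,"z": -0.5,"yaw": 0,"hand": 1.2},{"x": 0,"y": 0,"z": -1.5,"yaw": 0,"hand": 1.2},{"x": 0,"y": 0,"z": -3,"yaw": 0,"hand": 1.2},{"x": 0,"y": 0,"z": -5,"yaw": 0,"hand": 1.2},{"x": 0,"y": 0,"z": -7,"yaw": 0,"hand": 1.2},{"x": 0,"y": 0,"z": -9.5,"yaw": 0,"hand": 1.2},{"x": 0,"y": 0,"z": -12,"yaw": 0,"hand": 1.2},{"x": 0,"y": 0,"z": -14,"yaw": 0,"hand": 1.2},{"x": 0,"y": 0,"z": -15,"yaw": 0,"hand": 1.2},{"x": 0,"y": 0,"z": -15,"yaw": 0,"hand": 1.2}])

```text
t: 4.92
position: [497.9, 144.1, 248.2]
tool_rot: [0.001, 0.107, 0.994, 0.0]
wrist_force: [-0.5, -0.7, 0.1]
opening: 15.4
gripper_force: 29.2
```

```bash
python3 - <<'E'
from h import *
s=r.get_state(); print(s['position'],s['opening'],s['gripper_force'],s['joints'].round(2),s['wrist_force'])
print(go([534,-232.7,250]))
E
```

```text
[497.90140476 144.10859882 248.17916975] 15.427163381707558 29.200914280372672 [ 0.28  0.24 -0.12  1.21  0.    0.5 ] [-0.45123833 -0.73001089  0.08764135]
[-11.54 -36.05  -0.2 ]
```

Request:
apply_moves(targets=[{"x": -0.3,"y": -1,"z": 0,"yaw": 0,"hand": 1.2},{"x": -1.1,"y": -3.3,"z": 0,"yaw": 0,"hand": 1.2},{"x": -2.2,"y": -6.8,"z": 0,"yaw": 0,"hand": 1.2},{"x": -3.5,"y": -11,"z": 0,"yaw": 0,"hand": 1.2},{"x": -4.9,"y": -15.4,"z": 0,"yaw": 0,"hand": 1.2},{"x": -6.3,"y": -19.8,"z": 0,"yaw": 0,"hand": 1.2},{"x": -7.7,"y": -24.2,"z": 0,"yaw": 0,"hand": 1.2},{"x": -9.1,"y": -28.4,"z": 0,"yaw": 0,"hand": 1.2},{"x": -10.3,"y": -32,"z": 0,"yaw": 0,"hand": 1.2},{"x": -11.1,"y": -34.6,"z": 0,"yaw": 0,"hand": 1.2},{"x": -11.5,"y": -36,"z": 0,"yaw": 0,"hand": 1.2},{"x": -11.5,"y": -36,"z": 0,"yaw": 0,"hand": 1.2}])

```text
t: 6.42
position: [532.7, -232.9, 246.5]
tool_rot: [-0.001, 0.108, 0.994, 0.0]
wrist_force: [-0.4, 0.8, 0.2]
opening: 15.3
gripper_force: 29.3
```

```bash
python3 - <<'E'
from h import *
c=grab('wrist'); pickle.dump(c,open('w4.pkl','wb')); cv2.imwrite('pics/w4.png',c['pixels'][...,::-1])
s=c['state']; print(s['position'],s['opening'],s['t'],s['wrist_force'],s['joints'].round(2))
E
```

```text
[ 532.71307321 -232.8683452   246.51002059] 15.340074014629332 6.425 [-0.41765188  0.80271474  0.173656  ] [-0.41  0.35  0.04  1.26  0.   -0.2 ]
```

View pics/w4.png

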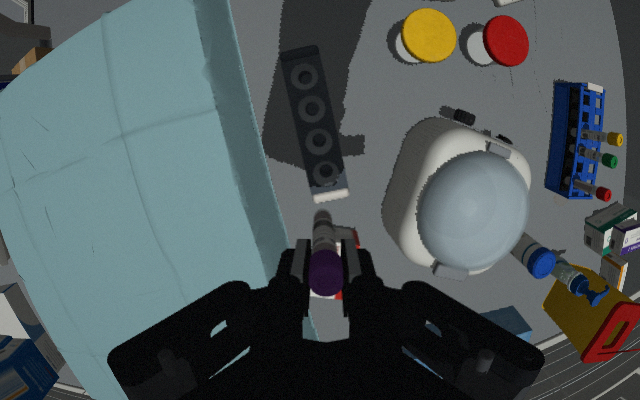

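Purple is held upright, with its cap at (326,272) and foot at (322,215). The wells are at about (326,172) at the nose, (319,139), (311,107) and (304,74). I'll measure the wells from this view.

```bash
python3 - <<'E'
from h import *
c=pickle.load(open('w4.pkl','rb'))
g=cv2.cvtColor(c['pixels'],cv2.COLOR_RGB2GRAY); k=6
x0,y0,x1,y1=270,40,360,205
G=cv2.resize(g[y0:y1,x0:x1],None,fx=k,fy=k,interpolation=cv2.INTER_CUBIC)
for u,v in [(326,172),(319,139),(311,107),(304,74)]:
    w=G[int((v-y0-16)*k):int((v-y0+16)*k),int((u-x0-16)*k):int((u-x0+16)*k)]
    h=cv2.HoughCircles(cv2.GaussianBlur(w,(0,0),3),cv2.HOUGH_GRADIENT,1,200,param1=60,param2=12,minRadius=9*k,maxRadius=16*k)
    p=wonz(c,(u,v),60).round(1)
    if h is not None:
        a=h[0,0]/k; q=(u-16+a[0]-.4,v-16+a[1]-.4); print(p,np.round(q,1),a[2].round(1),wonz(c,q,60).round(1))
    else: print(p)
for uv in [(322,211),(322,216)]: print('foot',wonz(c,uv,187).round(1))
# carrier outline by wrist depth: equidistant rays
v,u=np.mgrid[40:205,270:360]; d=c['depth'][40:205,270:360]
pts_=[]
for a,b,dd in zip(u.ravel(),v.ravel(),d.ravel()):
    o,dr=wray(c,(a,b)); H=np.array(c['hand_eye']); ax=toolR(c['state'])@(-H[:3,2]); P=o+dr*dd/(dr@ax)
    if 52<P[2]<68: pts_.append(P)
pts_=np.array(pts_); print(len(pts_),pts_[:,2].mean(),cv2.minAreaRect(pts_[:,:2].astype(np.float32)))
E
```

```text
[ 531.  -232.6   60. ]
[ 494.1 -232.1   60. ]
[ 458.8 -232.8   60. ]
[ 422.7 -232.2   60. ]
foot [ 529.6 -235.5  187. ]
foot [ 533.3 -236.3  187. ]
4728 59.372477941044394 ((478.3355407714844, -233.10353088378906), (42.82600021362305, 171.83392333984375), 89.8011474609375)
```

```bash
python3 - <<'E'
from h import *
print(go([533.5,-231.7,130]),go([533.5,-231.7,69]))
E
```

```text
[-0.08  0.04 11.67] [-0.09  0.03 17.77]
```

Request:
apply_moves(targets=[{"x": -0.1,"y": 0.1,"z": 1.5,"yaw": 0,"hand": 1.2},{"x": -0.1,"y": 0.1,"z": 4,"yaw": 0,"hand": 1.2},{"x": -0.1,"y": 0.1,"z": 7,"yaw": 0,"hand": 1.2},{"x": -0.1,"y": 0.1,"z": 10,"yaw": 0,"hand": 1.2},{"x": -0.1,"y": 0.1,"z": 12,"yaw": 0,"hand": 1.2},{"x": -0.1,"y": 0.1,"z": 13,"yaw": 0,"hand": 1.2},{"x": -0.1,"y": 0.1,"z": 13.7,"yaw": 0,"hand": 1.2},{"x": -0.1,"y": 0.1,"z": 14.4,"yaw": 0,"hand": 1.2}])

```text
t: 7.48
position: [534.9, -231.4, 103.6]
tool_rot: [0.001, 0.107, 0.994, -0.0]
wrist_force: [-0.7, 1.3, 1.0]
opening: 15.6
gripper_force: 29.3
```

Request:
apply_moves(targets=[{"x": 0,"y": 0,"z": 0.6,"yaw": 0,"hand": 1.2},{"x": 0,"y": 0,"z": 1.2,"yaw": 0,"hand": 1.2},{"x": 0,"y": 0,"z": 1.8,"yaw": 0,"hand": 1.2},{"x": 0,"y": 0,"z": 2.4,"yaw": 0,"hand": 1.2},{"x": 0,"y": 0,"z": 2.9,"yaw": 0,"hand": 1.2},{"x": 0,"y": 0,"z": 3.2,"yaw": 0,"hand": 1.2},{"x": 0,"y": 0,"z": 3.4,"yaw": 0,"hand": 1.2},{"x": 0,"y": 0,"z": 3.4,"yaw": 0,"hand": 1.2}])

```text
t: 8.48
position: [534.4, -231.5, 69.1]
tool_rot: [-0.0, 0.107, 0.994, 0.0]
wrist_force: [-0.6, 0.9, -0.9]
opening: 15.2
gripper_force: 29.2
```

Low force and the right height, so I'll release and retreat upward.

Request:
apply_moves(targets=[{"x": 0,"y": 0,"z": 0,"yaw": 0,"hand": 2.2},{"x": 0,"y": 0,"z": 0,"yaw": 0,"hand": 3},{"x": 0,"y": 0,"z": 0,"yaw": 0,"hand": 4},{"x": 0,"y": 0,"z": 0,"yaw": 0,"hand": 4.5},{"x": 0,"y": 0,"z": -1,"yaw": 0,"hand": 4.5},{"x": 0,"y": 0,"z": -4,"yaw": 0,"hand": 4.5},{"x": 0,"y": 0,"z": -8,"yaw": 0,"hand": 4.5},{"x": 0,"y": 0,"z": -12,"yaw": 0,"hand": 4.5},{"x": 0,"y": 0,"z": -15,"yaw": 0,"hand": 4.5},{"x": 0,"y": 0,"z": -16,"yaw": 0,"hand": 4.5}])

```text
t: 9.72
position: [535.7, -232.1, 232.1]
tool_rot: [0.002, 0.107, 0.994, -0.001]
wrist_force: [-0.0, -0.5, -1.0]
opening: 44.8
gripper_force: 0.0
```

```bash
python3 - <<'E'
from h import *
c=grab('wrist'); pickle.dump(c,open('w5.pkl','wb'))
s=c['state']; print(s['position'],s['opening'],s['t'])
t=grab('top'); P=pts(t)
for k in ('purple','yellow','green','red'):
    m=mask(t,k,60,30)&(P[...,2]>75)&(P[...,2]<135)&(((P[...,0]-480)**2<110**2)&((P[...,1]+232)**2<40**2)|((P[...,1]-130)**2<50**2)&(P[...,0]>480)&(P[...,0]<640))
    if m.sum(): v,u=np.nonzero(m); print(k,m.sum(),P[m].mean(0).round(1),np.percentile(P[m][:,2],90))
cv2.imwrite('pics/w5.png',np.hstack([cv2.resize(t['pixels'][150:290,370:470,::-1],(400,560)),c['pixels'][0:400,180:470,::-1][:400].copy() if 0 else cv2.resize(c['pixels'][:,220:420,::-1],(280,560))]))
E
```

```text
[ 535.663639   -232.06168491  232.14222609] 44.824269533380125 9.725
purple 97 [ 541.1 -188.9   96.2] 109.50792638052496
yellow 89 [544.5 135.5 123. ] 126.52077632706262
green 75 [570.4 122.6 124.5] 127.38985614528924
red 78 [612.4 112.9 122.6] 127.17570960394617
```

View pics/w5.png

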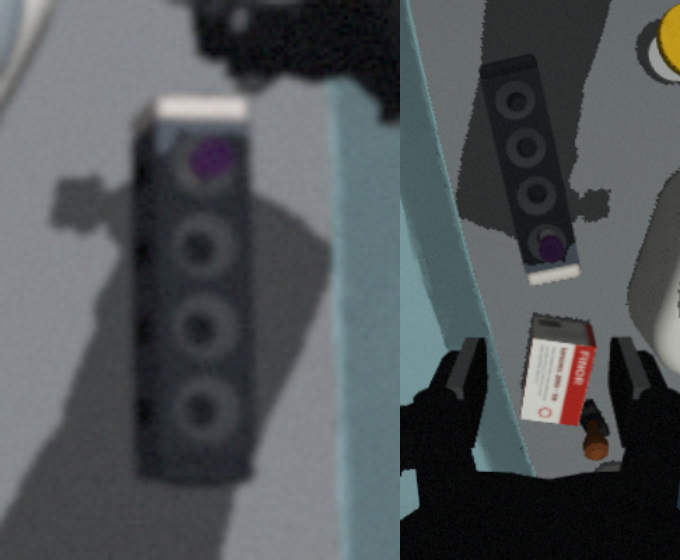

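Purple stands in the nose well, near (210,155) in the left panel. Yellow is next.

```bash
python3 - <<'E'
from h import *
c=pickle.load(open('w5.pkl','rb')); s=r.get_state()
print(s['position'],go([543.3,135.8,232],s),toolR(s).round(3).tolist())
t=grab('top'); P=pts(t); m=mask(t,'purple',60,30)&((P[...,0]-534)**2+(P[...,1]+232)**2<18**2)&(P[...,2]>75)
print(m.sum(),P[m].mean(0),np.percentile(P[m][:,2],[50,90]))
E
```

```text
[ 535.06042104 -231.81712991  230.41115656] [ 7.02 36.09 -0.19] [[-0.977, 0.213, 0.002], [0.213, 0.977, -0.001], [-0.002, -0.0, -1.0]]
87 [ 531.32333545 -227.47487251   93.34267499] [94.67562828 96.81109885]
```

Request:
apply_moves(targets=[{"x": 0.3,"y": 1.5,"z": 0,"yaw": 0,"hand": 4.5},{"x": 0.9,"y": 4.6,"z": 0,"yaw": 0,"hand": 4.5},{"x": 1.8,"y": 9,"z": 0,"yaw": 0,"hand": 4.5},{"x": 2.7,"y": 14,"z": 0,"yaw": 0,"hand": 4.5},{"x": 3.7,"y": 19,"z": 0,"yaw": 0,"hand": 4.5},{"x": 4.7,"y": 24,"z": 0,"yaw": 0,"hand": 4.5},{"x": 5.6,"y": 29,"z": 0,"yaw": 0,"hand": 4.5},{"x": 6.4,"y": 33,"z": 0,"yaw": 0,"hand": 4.5},{"x": 6.9,"y": 35.3,"z": 0,"yaw": 0,"hand": 4.5},{"x": 7,"y": 36.1,"z": 0,"yaw": 0,"hand": 4.5},{"x": 7,"y": 36.1,"z": 0,"yaw": 0,"hand": 4.5}])

```text
t: 11.25
position: [542.3, 136.3, 228.5]
tool_rot: [-0.001, 0.107, 0.994, -0.0]
wrist_force: [0.1, -0.1, 0.0]
opening: 45.0
gripper_force: 0.0
```

```bash
cat >> h.py <<'E'
def nextcap(name,z=97):
    c=grab('wrist'); ms=mask(c,name,90,35).astype(np.uint8); n,L,st,ce=cv2.connectedComponentsWithStats(ms)
    out=[]
    for i in range(1,n):
        if st[i,4]>60:
            p=wonz(c,ce[i],121)
            if abs(p[0]-560)<90 and abs(p[1]-130)<45: out.append((p.round(1),ce[i].round(),st[i,4]))
    s=c['state']; print(name,out,'tcp',s['position'].round(1))
    if out: p=out[0][0]; print('go',go([p[0],p[1],z],s))
E
python3 - <<'E'
from h import *
nextcap('yellow'); nextcap('green'); nextcap('red')
E
```

```text
yellow [(array([543.5, 135.4, 121. ]), array([326., 196.]), np.int32(370))] tcp [542.3 136.3 228.5]
go [-0.16 -0.05 13.15]
green [(array([569.7, 122.6, 121. ]), array([319., 226.]), np.int32(359))] tcp [542.4 135.7 228.7]
go [-2.96 -0.68 13.17]
red [(array([611.4, 113.3, 121. ]), array([319., 268.]), np.int32(333))] tcp [542.5 135.3 228.9]
go [-7.21 -0.67 13.19]
```

Request:
apply_moves(targets=[{"x": -0.1,"y": 0,"z": 2,"yaw": 0,"hand": 4.5},{"x": -0.1,"y": 0,"z": 5,"yaw": 0,"hand": 4.5},{"x": -0.1,"y": 0,"z": 8,"yaw": 0,"hand": 4.5},{"x": -0.1,"y": 0,"z": 10.5,"yaw": 0,"hand": 4.5},{"x": -0.1,"y": 0,"z": 12.2,"yaw": 0,"hand": 4.5},{"x": -0.1,"y": 0,"z": 13.1,"yaw": 0,"hand": 4.5},{"x": -0.1,"y": 0,"z": 13.1,"yaw": 0,"hand": 3.5},{"x": -0.1,"y": 0,"z": 13.1,"yaw": 0,"hand": 2.5},{"x": -0.1,"y": 0,"z": 13.1,"yaw": 0,"hand": 1.2},{"x": -0.1,"y": 0,"z": 13.1,"yaw": 0,"hand": 1.2},{"x": -0.1,"y": 0,"z": 13.1,"yaw": 0,"hand": 1.2},{"x": -0.1,"y": 0,"z": 13.1,"yaw": 0,"hand": 1.2}], force=30)

```text
t: 12.9
position: [544.6, 135.8, 99.2]
tool_rot: [0.001, 0.107, 0.994, -0.0]
wrist_force: [-0.6, -1.7, 5.6]
opening: 15.6
gripper_force: 29.9
```

Request:
apply_moves(targets=[{"x": 0,"y": 0,"z": -0.5,"yaw": 0,"hand": 1.2},{"x": 0,"y": 0,"z": -1.5,"yaw": 0,"hand": 1.2},{"x": 0,"y": 0,"z": -3,"yaw": 0,"hand": 1.2},{"x": 0,"y": 0,"z": -5,"yaw": 0,"hand": 1.2},{"x": 0,"y": 0,"z": -7,"yaw": 0,"hand": 1.2},{"x": 0,"y": 0,"z": -9.5,"yaw": 0,"hand": 1.2},{"x": 0,"y": 0,"z": -12,"yaw": 0,"hand": 1.2},{"x": 0,"y": 0,"z": -14,"yaw": 0,"hand": 1.2},{"x": 0,"y": 0,"z": -15,"yaw": 0,"hand": 1.2},{"x": 0,"y": 0,"z": -15,"yaw": 0,"hand": 1.2}])

```text
t: 14.15
position: [544.3, 136.1, 249.3]
tool_rot: [0.001, 0.107, 0.994, 0.0]
wrist_force: [0.5, -0.7, -1.0]
opening: 15.2
gripper_force: 29.2
```

```bash
python3 - <<'E'
from h import *
s=r.get_state(); print(s['position'],s['opening'],s['gripper_force'])
print(go([498,-231.8,250],s))
c=grab('wrist'); m=mask(c,'yellow',90,35); v,u=np.nonzero(m&(np.arange(400)[:,None]>240)); print(u.mean(),v.mean(),len(u))
nextcap('green')
E
```

```text
[544.31093758 136.10349372 249.25917445] 15.15402788689164 29.194156366138486
[ -3.3  -36.93  -0.11]
334.3535220539829 280.5990783410138 1519
green [] tcp [543.8 135.9 248.3]
```

Request:
apply_moves(targets=[{"x": -0.1,"y": -1,"z": 0,"yaw": 0,"hand": 1.2},{"x": -0.3,"y": -3.4,"z": 0,"yaw": 0,"hand": 1.2},{"x": -0.6,"y": -7,"z": 0,"yaw": 0,"hand": 1.2},{"x": -1,"y": -11.3,"z": 0,"yaw": 0,"hand": 1.2},{"x": -1.4,"y": -15.8,"z": 0,"yaw": 0,"hand": 1.2},{"x": -1.8,"y": -20.3,"z": 0,"yaw": 0,"hand": 1.2},{"x": -2.2,"y": -24.8,"z": 0,"yaw": 0,"hand": 1.2},{"x": -2.6,"y": -29,"z": 0,"yaw": 0,"hand": 1.2},{"x": -2.9,"y": -32.8,"z": 0,"yaw": 0,"hand": 1.2},{"x": -3.2,"y": -35.5,"z": 0,"yaw": 0,"hand": 1.2},{"x": -3.3,"y": -36.9,"z": 0,"yaw": 0,"hand": 1.2},{"x": -3.3,"y": -36.9,"z": 0,"yaw": 0,"hand": 1.2}])

```text
t: 15.75
position: [497.1, -232.1, 247.8]
tool_rot: [-0.0, 0.108, 0.994, 0.0]
wrist_force: [-0.1, 0.4, -0.8]
opening: 15.4
gripper_force: 29.3
```

```bash
python3 - <<'E'
from h import *
c=grab('wrist'); s=c['state']; print(s['position'],s['opening'],s['t'],go([498,-231.8,103],s))
cv2.imwrite('pics/w6.png',c['pixels'][:,200:440,::-1])
E
```

```text
[ 497.06438574 -232.14929045  247.81740423] 15.366483595678245 15.75 [-0.1   0.05 14.48]
```

View pics/w6.png

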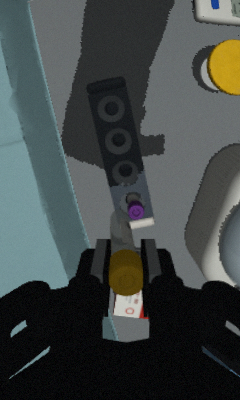

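Yellow hangs upright (cap at (126,272), foot at (121,217) in the crop), and purple is seated in the nose well. I'll lower yellow into well 2.

Request:
apply_moves(targets=[{"x": -0.1,"y": 0.1,"z": 1.5,"yaw": 0,"hand": 1.2},{"x": -0.1,"y": 0.1,"z": 4,"yaw": 0,"hand": 1.2},{"x": -0.1,"y": 0.1,"z": 7,"yaw": 0,"hand": 1.2},{"x": -0.1,"y": 0.1,"z": 10,"yaw": 0,"hand": 1.2},{"x": -0.1,"y": 0.1,"z": 12,"yaw": 0,"hand": 1.2},{"x": -0.1,"y": 0.1,"z": 13,"yaw": 0,"hand": 1.2},{"x": -0.1,"y": 0.1,"z": 13.7,"yaw": 0,"hand": 1.2},{"x": -0.1,"y": 0.1,"z": 14.4,"yaw": 0,"hand": 1.2}])

```text
t: 16.8
position: [499.2, -230.6, 104.6]
tool_rot: [0.0, 0.107, 0.994, 0.0]
wrist_force: [-1.4, 1.0, 2.0]
opening: 15.2
gripper_force: 29.3
```

Request:
apply_moves(targets=[{"x": 0,"y": 0,"z": 0.6,"yaw": 0,"hand": 1.2},{"x": 0,"y": 0,"z": 1.2,"yaw": 0,"hand": 1.2},{"x": 0,"y": 0,"z": 1.8,"yaw": 0,"hand": 1.2},{"x": 0,"y": 0,"z": 2.4,"yaw": 0,"hand": 1.2},{"x": 0,"y": 0,"z": 2.9,"yaw": 0,"hand": 1.2},{"x": 0,"y": 0,"z": 3.2,"yaw": 0,"hand": 1.2},{"x": 0,"y": 0,"z": 3.4,"yaw": 0,"hand": 1.2},{"x": 0,"y": 0,"z": 3.4,"yaw": 0,"hand": 1.2}])

```text
t: 17.8
position: [498.6, -230.9, 70.0]
tool_rot: [-0.0, 0.107, 0.994, 0.0]
wrist_force: [-0.4, 1.2, -2.3]
opening: 15.0
gripper_force: 29.2
```

Request:
apply_moves(targets=[{"x": 0,"y": 0,"z": 0,"yaw": 0,"hand": 2.2},{"x": 0,"y": 0,"z": 0,"yaw": 0,"hand": 3},{"x": 0,"y": 0,"z": 0,"yaw": 0,"hand": 4},{"x": 0,"y": 0,"z": 0,"yaw": 0,"hand": 4.5},{"x": 0,"y": 0,"z": -1,"yaw": 0,"hand": 4.5},{"x": 0,"y": 0,"z": -4,"yaw": 0,"hand": 4.5},{"x": 0,"y": 0,"z": -8,"yaw": 0,"hand": 4.5},{"x": 0,"y": 0,"z": -12,"yaw": 0,"hand": 4.5},{"x": 0,"y": 0,"z": -15,"yaw": 0,"hand": 4.5},{"x": 0,"y": 0,"z": -16,"yaw": 0,"hand": 4.5}])

```text
t: 19.05
position: [500.0, -231.5, 233.0]
tool_rot: [0.002, 0.107, 0.994, -0.001]
wrist_force: [0.5, 0.5, 0.4]
opening: 45.0
gripper_force: 0.0
```

```bash
cat >> h.py <<'E'
def check():
    t=grab('top'); P=pts(t); w=(abs(P[...,0]-480)<75)&(abs(P[...,1]+230)<22)&(P[...,2]>70)
    v=((P[...,1]-130)**2<50**2)&(P[...,0]>480)&(P[...,0]<640)&(P[...,2]>100)&(P[...,2]<140)
    for k in HUE:
        for nm,a in (('carrier',w),('rack',v)):
            m=mask(t,k,70,30)&a
            if m.sum()>20: print(k,nm,m.sum(),P[m].mean(0).round(1),'top',np.percentile(P[m][:,2],90).round(1))
    for n,k in (('redcup','red'),('yellowcup','yellow')):
        m=mask(t,k,90,50)&(abs(P[...,1])<150)&(P[...,0]<460)&(P[...,0]>300)&(P[...,2]>60)&(P[...,2]<85); print(n,m.sum(),P[m].mean(0).round(1))
E
python3 - <<'E'
from h import *
check()
s=r.get_state(); print(s['position'],go([570,123,232],s))
E
```

```text
purple carrier 30 [ 527.2 -225.2   90.8] top 95.8
yellow carrier 289 [ 490.8 -219.   370.6] top 595.3
green rack 77 [570.4 122.6 124.4] top 127.2
red rack 76 [612.4 113.  123.5] top 126.7
redcup 982 [418.5   5.1  71.9]
yellowcup 992 [406.1 -92.3  71.8]
[ 499.9198426  -231.44800231  232.96576748] [ 0.69 36.12  0.06]
```

Request:
apply_moves(targets=[{"x": 0,"y": 1.5,"z": 0,"yaw": 0,"hand": 4.5},{"x": 0.1,"y": 4.6,"z": 0,"yaw": 0,"hand": 4.5},{"x": 0.2,"y": 9,"z": 0,"yaw": 0,"hand": 4.5},{"x": 0.3,"y": 14,"z": 0,"yaw": 0,"hand": 4.5},{"x": 0.4,"y": 19,"z": 0,"yaw": 0,"hand": 4.5},{"x": 0.5,"y": 24,"z": 0,"yaw": 0,"hand": 4.5},{"x": 0.6,"y": 29,"z": 0,"yaw": 0,"hand": 4.5},{"x": 0.7,"y": 33,"z": 0,"yaw": 0,"hand": 4.5},{"x": 0.7,"y": 35.3,"z": 0,"yaw": 0,"hand": 4.5},{"x": 0.7,"y": 36.1,"z": 0,"yaw": 0,"hand": 4.5},{"x": 0.7,"y": 36.1,"z": 0,"yaw": 0,"hand": 4.5}])

```text
t: 20.48
position: [568.4, 122.9, 229.8]
tool_rot: [-0.001, 0.107, 0.994, -0.0]
wrist_force: [-0.8, -1.0, -0.2]
opening: 45.1
gripper_force: 0.0
```

```bash
python3 - <<'E'
from h import *
check()
nextcap('green',97.5); nextcap('red')
E
```

```text
purple carrier 89 [ 531.6 -227.3   93.2] top 96.6
yellow carrier 93 [ 497.1 -226.9   92.9] top 96.1
green rack 68 [570.1 121.8 124.5] top 127.2
redcup 982 [418.4   5.1  71.9]
yellowcup 990 [406.1 -92.3  71.9]
green [(array([569.6, 122.7, 121. ]), array([327., 195.]), np.int32(343))] tcp [568.5 122.3 230. ]
go [-0.11  0.07 13.25]
red [(array([611.9, 113.1, 121. ]), array([327., 241.]), np.int32(358))] tcp [568.5 122.1 230.2]
go [-4.43  0.06 13.32]
```

Both placed tubes are seated with tops at 96 mm. I'll go down on green.

Request:
apply_moves(targets=[{"x": -0.1,"y": 0,"z": 2,"yaw": 0,"hand": 4.5},{"x": -0.1,"y": 0,"z": 5,"yaw": 0,"hand": 4.5},{"x": -0.1,"y": 0,"z": 8,"yaw": 0,"hand": 4.5},{"x": -0.1,"y": 0,"z": 10.5,"yaw": 0,"hand": 4.5},{"x": -0.1,"y": 0,"z": 12.2,"yaw": 0,"hand": 4.5},{"x": -0.1,"y": 0,"z": 13.2,"yaw": 0,"hand": 4.5},{"x": -0.1,"y": 0,"z": 13.2,"yaw": 0,"hand": 3.5},{"x": -0.1,"y": 0,"z": 13.2,"yaw": 0,"hand": 2.5},{"x": -0.1,"y": 0,"z": 13.2,"yaw": 0,"hand": 1.2},{"x": -0.1,"y": 0,"z": 13.2,"yaw": 0,"hand": 1.2},{"x": -0.1,"y": 0,"z": 13.2,"yaw": 0,"hand": 1.2},{"x": -0.1,"y": 0,"z": 13.2,"yaw": 0,"hand": 1.2}], force=30)

```text
t: 22.12
position: [570.6, 123.4, 99.1]
tool_rot: [0.001, 0.107, 0.994, 0.0]
wrist_force: [0.8, 1.2, 5.2]
opening: 15.1
gripper_force: 29.7
```

Request:
apply_moves(targets=[{"x": 0,"y": 0,"z": -0.5,"yaw": 0,"hand": 1.2},{"x": 0,"y": 0,"z": -1.5,"yaw": 0,"hand": 1.2},{"x": 0,"y": 0,"z": -3,"yaw": 0,"hand": 1.2},{"x": 0,"y": 0,"z": -5,"yaw": 0,"hand": 1.2},{"x": 0,"y": 0,"z": -7,"yaw": 0,"hand": 1.2},{"x": 0,"y": 0,"z": -9.5,"yaw": 0,"hand": 1.2},{"x": 0,"y": 0,"z": -12,"yaw": 0,"hand": 1.2},{"x": 0,"y": 0,"z": -14,"yaw": 0,"hand": 1.2},{"x": 0,"y": 0,"z": -15,"yaw": 0,"hand": 1.2},{"x": 0,"y": 0,"z": -15,"yaw": 0,"hand": 1.2}])

```text
t: 23.38
position: [570.0, 122.9, 249.2]
tool_rot: [0.001, 0.107, 0.994, 0.0]
wrist_force: [0.8, 0.3, 0.1]
opening: 15.5
gripper_force: 29.3
```

```bash
python3 - <<'E'
from h import *
s=r.get_state(); print(s['position'],s['opening'],s['gripper_force'])
print(go([462,-231.8,250],s))
E
```

```text
[570.03991621 122.89063443 249.24201085] 15.523116868168287 29.326908677467145
[  3.   -36.96  -0.09]
```

Request:
apply_moves(targets=[{"x": 0.1,"y": -1,"z": 0,"yaw": 0,"hand": 1.2},{"x": 0.3,"y": -3.4,"z": 0,"yaw": 0,"hand": 1.2},{"x": 0.6,"y": -7,"z": 0,"yaw": 0,"hand": 1.2},{"x": 0.9,"y": -11.3,"z": 0,"yaw": 0,"hand": 1.2},{"x": 1.3,"y": -15.8,"z": 0,"yaw": 0,"hand": 1.2},{"x": 1.7,"y": -20.3,"z": 0,"yaw": 0,"hand": 1.2},{"x": 2,"y": -24.8,"z": 0,"yaw": 0,"hand": 1.2},{"x": 2.4,"y": -29,"z": 0,"yaw": 0,"hand": 1.2},{"x": 2.7,"y": -32.8,"z": 0,"yaw": 0,"hand": 1.2},{"x": 2.9,"y": -35.5,"z": 0,"yaw": 0,"hand": 1.2},{"x": 3,"y": -36.9,"z": 0,"yaw": 0,"hand": 1.2},{"x": 3,"y": -36.9,"z": 0,"yaw": 0,"hand": 1.2}])

```text
t: 24.88
position: [460.9, -231.8, 248.0]
tool_rot: [-0.0, 0.108, 0.994, 0.0]
wrist_force: [-0.3, -0.2, -0.1]
opening: 14.9
gripper_force: 29.3
```

```bash
python3 - <<'E'
from h import *
c=grab('wrist'); s=c['state']; print(s['position'],s['opening'],s['t'],go([462,-231.8,104],s))
cv2.imwrite('pics/w7.png',c['pixels'][:,200:440,::-1])
E
```

```text
[ 460.94578061 -231.7930588   248.00111197] 14.88627020363403 24.875 [-0.11  0.02 14.4 ]
```

View pics/w7.png

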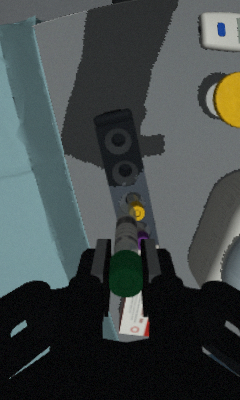

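Green hangs upright (cap at (126,272), foot at (126,218) in the crop), with yellow and purple seated ahead of it. I'll lower green into well 3.

Request:
apply_moves(targets=[{"x": -0.1,"y": 0,"z": 1.5,"yaw": 0,"hand": 1.2},{"x": -0.1,"y": 0,"z": 4,"yaw": 0,"hand": 1.2},{"x": -0.1,"y": 0,"z": 7,"yaw": 0,"hand": 1.2},{"x": -0.1,"y": 0,"z": 10,"yaw": 0,"hand": 1.2},{"x": -0.1,"y": 0,"z": 12,"yaw": 0,"hand": 1.2},{"x": -0.1,"y": 0,"z": 13,"yaw": 0,"hand": 1.2},{"x": -0.1,"y": 0,"z": 13.7,"yaw": 0,"hand": 1.2},{"x": -0.1,"y": 0,"z": 14.4,"yaw": 0,"hand": 1.2}])

```text
t: 25.92
position: [463.5, -231.4, 104.4]
tool_rot: [0.001, 0.107, 0.994, -0.0]
wrist_force: [0.6, -0.8, 0.5]
opening: 15.0
gripper_force: 29.3
```

Request:
apply_moves(targets=[{"x": 0,"y": 0,"z": 0.6,"yaw": 0,"hand": 1.2},{"x": 0,"y": 0,"z": 1.2,"yaw": 0,"hand": 1.2},{"x": 0,"y": 0,"z": 1.8,"yaw": 0,"hand": 1.2},{"x": 0,"y": 0,"z": 2.4,"yaw": 0,"hand": 1.2},{"x": 0,"y": 0,"z": 2.9,"yaw": 0,"hand": 1.2},{"x": 0,"y": 0,"z": 3.2,"yaw": 0,"hand": 1.2},{"x": 0,"y": 0,"z": 3.4,"yaw": 0,"hand": 1.2},{"x": 0,"y": 0,"z": 3.4,"yaw": 0,"hand": 1.2}])

```text
t: 26.92
position: [462.7, -231.5, 70.1]
tool_rot: [-0.0, 0.107, 0.994, -0.0]
wrist_force: [-1.5, -3.1, -0.3]
opening: 15.3
gripper_force: 29.2
```

Request:
apply_moves(targets=[{"x": 0,"y": 0,"z": 0,"yaw": 0,"hand": 2.2},{"x": 0,"y": 0,"z": 0,"yaw": 0,"hand": 3},{"x": 0,"y": 0,"z": 0,"yaw": 0,"hand": 4},{"x": 0,"y": 0,"z": 0,"yaw": 0,"hand": 4.5},{"x": 0,"y": 0,"z": -1,"yaw": 0,"hand": 4.5},{"x": 0,"y": 0,"z": -4,"yaw": 0,"hand": 4.5},{"x": 0,"y": 0,"z": -8,"yaw": 0,"hand": 4.5},{"x": 0,"y": 0,"z": -12,"yaw": 0,"hand": 4.5},{"x": 0,"y": 0,"z": -15,"yaw": 0,"hand": 4.5},{"x": 0,"y": 0,"z": -16,"yaw": 0,"hand": 4.5}])

```text
t: 28.18
position: [464.0, -231.9, 232.9]
tool_rot: [0.002, 0.107, 0.994, -0.001]
wrist_force: [-0.4, -0.5, -0.6]
opening: 45.2
gripper_force: 0.0
```

```bash
python3 - <<'E'
from h import *
s=r.get_state(); print(s['position'],go([612,113.2,232],s))
E
```

```text
[ 464.03353688 -231.86551108  232.93382104] [-7.11 36.86  0.09]
```

Request:
apply_moves(targets=[{"x": -0.3,"y": 1.5,"z": 0,"yaw": 0,"hand": 4.5},{"x": -0.9,"y": 4.6,"z": 0,"yaw": 0,"hand": 4.5},{"x": -1.8,"y": 9,"z": 0,"yaw": 0,"hand": 4.5},{"x": -2.7,"y": 14,"z": 0,"yaw": 0,"hand": 4.5},{"x": -3.7,"y": 19,"z": 0,"yaw": 0,"hand": 4.5},{"x": -4.7,"y": 24,"z": 0,"yaw": 0,"hand": 4.5},{"x": -5.6,"y": 29,"z": 0,"yaw": 0,"hand": 4.5},{"x": -6.4,"y": 33,"z": 0,"yaw": 0,"hand": 4.5},{"x": -6.9,"y": 35.8,"z": 0,"yaw": 0,"hand": 4.5},{"x": -7.1,"y": 36.9,"z": 0,"yaw": 0,"hand": 4.5},{"x": -7.1,"y": 36.9,"z": 0,"yaw": 0,"hand": 4.5}])

```text
t: 29.55
position: [610.0, 114.7, 229.0]
tool_rot: [-0.001, 0.106, 0.994, -0.0]
wrist_force: [0.8, 0.3, 0.2]
opening: 45.0
gripper_force: 0.0
```

```bash
python3 - <<'E'
from h import *
check(); nextcap('red',97.5)
E
```

```text
purple carrier 90 [ 531.6 -227.3   93.6] top 97.3
yellow carrier 92 [ 497.1 -226.8   93.1] top 97.3
green carrier 94 [ 463.3 -234.1   92.9] top 96.8
red rack 61 [611.7 112.4 123.4] top 126.5
redcup 979 [418.4   5.1  72. ]
yellowcup 992 [406.  -92.3  71.8]
red [(array([612.2, 113.1, 121. ]), array([326., 197.]), np.int32(341))] tcp [610.  113.9 229.4]
go [-2.600e-01 -1.000e-02  1.319e+01]
```

Request:
apply_moves(targets=[{"x": -0.1,"y": 0,"z": 2,"yaw": 0,"hand": 4.5},{"x": -0.1,"y": 0,"z": 5,"yaw": 0,"hand": 4.5},{"x": -0.1,"y": 0,"z": 8,"yaw": 0,"hand": 4.5},{"x": -0.1,"y": 0,"z": 10.5,"yaw": 0,"hand": 4.5},{"x": -0.1,"y": 0,"z": 12.2,"yaw": 0,"hand": 4.5},{"x": -0.1,"y": 0,"z": 13.2,"yaw": 0,"hand": 4.5},{"x": -0.1,"y": 0,"z": 13.2,"yaw": 0,"hand": 3.5},{"x": -0.1,"y": 0,"z": 13.2,"yaw": 0,"hand": 2.5},{"x": -0.1,"y": 0,"z": 13.2,"yaw": 0,"hand": 1.2},{"x": -0.1,"y": 0,"z": 13.2,"yaw": 0,"hand": 1.2},{"x": -0.1,"y": 0,"z": 13.2,"yaw": 0,"hand": 1.2},{"x": -0.1,"y": 0,"z": 13.2,"yaw": 0,"hand": 1.2}], force=30)

```text
t: 31.15
position: [612.5, 114.2, 99.2]
tool_rot: [0.001, 0.107, 0.994, 0.0]
wrist_force: [-0.8, 0.6, 5.8]
opening: 15.1
gripper_force: 29.6
```

Request:
apply_moves(targets=[{"x": 0,"y": 0,"z": -0.5,"yaw": 0,"hand": 1.2},{"x": 0,"y": 0,"z": -1.5,"yaw": 0,"hand": 1.2},{"x": 0,"y": 0,"z": -3,"yaw": 0,"hand": 1.2},{"x": 0,"y": 0,"z": -5,"yaw": 0,"hand": 1.2},{"x": 0,"y": 0,"z": -7,"yaw": 0,"hand": 1.2},{"x": 0,"y": 0,"z": -9.5,"yaw": 0,"hand": 1.2},{"x": 0,"y": 0,"z": -12,"yaw": 0,"hand": 1.2},{"x": 0,"y": 0,"z": -14,"yaw": 0,"hand": 1.2},{"x": 0,"y": 0,"z": -15,"yaw": 0,"hand": 1.2},{"x": 0,"y": 0,"z": -15,"yaw": 0,"hand": 1.2}])

```text
t: 32.4
position: [612.0, 113.8, 249.3]
tool_rot: [0.001, 0.107, 0.994, 0.0]
wrist_force: [-0.3, 0.3, -0.5]
opening: 15.3
gripper_force: 29.2
```

```bash
python3 - <<'E'
from h import *
s=r.get_state(); print(s['position'],s['opening'],s['gripper_force'])
print(go([425.7,-231.8,250],s))
E
```

```text
[612.03582723 113.77162825 249.2823458 ] 15.345653728520565 29.23409434617497
[ 10.85 -37.73  -0.09]
```

Request:
apply_moves(targets=[{"x": 0.3,"y": -1,"z": 0,"yaw": 0,"hand": 1.2},{"x": 1,"y": -3.5,"z": 0,"yaw": 0,"hand": 1.2},{"x": 2.1,"y": -7.3,"z": 0,"yaw": 0,"hand": 1.2},{"x": 3.4,"y": -11.7,"z": 0,"yaw": 0,"hand": 1.2},{"x": 4.7,"y": -16.3,"z": 0,"yaw": 0,"hand": 1.2},{"x": 6,"y": -20.9,"z": 0,"yaw": 0,"hand": 1.2},{"x": 7.3,"y": -25.5,"z": 0,"yaw": 0,"hand": 1.2},{"x": 8.6,"y": -29.9,"z": 0,"yaw": 0,"hand": 1.2},{"x": 9.7,"y": -33.7,"z": 0,"yaw": 0,"hand": 1.2},{"x": 10.5,"y": -36.4,"z": 0,"yaw": 0,"hand": 1.2},{"x": 10.8,"y": -37.7,"z": 0,"yaw": 0,"hand": 1.2},{"x": 10.8,"y": -37.7,"z": 0,"yaw": 0,"hand": 1.2}])

```text
t: 33.9
position: [425.4, -231.7, 247.8]
tool_rot: [-0.0, 0.108, 0.994, 0.0]
wrist_force: [-0.5, 0.8, -0.4]
opening: 15.3
gripper_force: 29.3
```

```bash
python3 - <<'E'
from h import *
c=grab('wrist'); s=c['state']; print(s['position'],s['opening'],s['t'],go([425.7,-231.8,104],s))
cv2.imwrite('pics/w8.png',c['pixels'][:,200:440,::-1])
E
```

```text
[ 425.38060346 -231.68601085  247.82694882] 15.340927348997374 33.9 [-5.000e-02 -1.000e-02  1.438e+01]
```

View pics/w8.png

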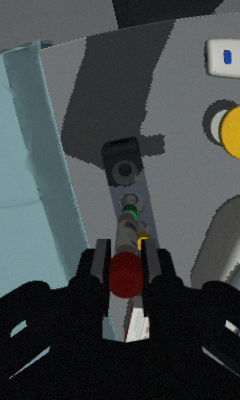

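Red hangs upright (cap at (126,272)), and the free fourth well is at (124,170). I'll lower it.

Request:
apply_moves(targets=[{"x": 0,"y": 0,"z": 1.5,"yaw": 0,"hand": 1.2},{"x": 0,"y": 0,"z": 4,"yaw": 0,"hand": 1.2},{"x": 0,"y": 0,"z": 7,"yaw": 0,"hand": 1.2},{"x": 0,"y": 0,"z": 10,"yaw": 0,"hand": 1.2},{"x": 0,"y": 0,"z": 12,"yaw": 0,"hand": 1.2},{"x": 0,"y": 0,"z": 13,"yaw": 0,"hand": 1.2},{"x": 0,"y": 0,"z": 13.7,"yaw": 0,"hand": 1.2},{"x": 0,"y": 0,"z": 14.4,"yaw": 0,"hand": 1.2}])

```text
t: 34.95
position: [426.4, -231.7, 104.7]
tool_rot: [0.0, 0.107, 0.994, -0.001]
wrist_force: [-1.7, -1.7, 0.7]
opening: 15.2
gripper_force: 29.7
```

Request:
apply_moves(targets=[{"x": 0,"y": 0,"z": 0.6,"yaw": 0,"hand": 1.2},{"x": 0,"y": 0,"z": 1.2,"yaw": 0,"hand": 1.2},{"x": 0,"y": 0,"z": 1.8,"yaw": 0,"hand": 1.2},{"x": 0,"y": 0,"z": 2.4,"yaw": 0,"hand": 1.2},{"x": 0,"y": 0,"z": 2.9,"yaw": 0,"hand": 1.2},{"x": 0,"y": 0,"z": 3.2,"yaw": 0,"hand": 1.2},{"x": 0,"y": 0,"z": 3.4,"yaw": 0,"hand": 1.2},{"x": 0,"y": 0,"z": 3.4,"yaw": 0,"hand": 1.2}])

```text
t: 35.95
position: [425.7, -231.5, 70.0]
tool_rot: [-0.0, 0.107, 0.994, -0.0]
wrist_force: [-3.4, -2.2, -1.2]
opening: 15.1
gripper_force: 29.5
```

Request:
apply_moves(targets=[{"x": 0,"y": 0,"z": 0,"yaw": 0,"hand": 2.2},{"x": 0,"y": 0,"z": 0,"yaw": 0,"hand": 3},{"x": 0,"y": 0,"z": 0,"yaw": 0,"hand": 4},{"x": 0,"y": 0,"z": 0,"yaw": 0,"hand": 4.5},{"x": 0,"y": 0,"z": -1,"yaw": 0,"hand": 4.5},{"x": 0,"y": 0,"z": -4,"yaw": 0,"hand": 4.5},{"x": 0,"y": 0,"z": -8,"yaw": 0,"hand": 4.5},{"x": 0,"y": 0,"z": -12,"yaw": 0,"hand": 4.5},{"x": 0,"y": 0,"z": -15,"yaw": 0,"hand": 4.5},{"x": 0,"y": 0,"z": -16,"yaw": 0,"hand": 4.5}])

```text
t: 37.2
position: [427.2, -232.1, 232.8]
tool_rot: [0.002, 0.107, 0.994, -0.001]
wrist_force: [0.1, -0.6, -0.1]
opening: 44.8
gripper_force: 0.0
```

Request:
apply_moves(targets=[{"x": 0,"y": 1.5,"z": -1,"yaw": 0,"hand": 4.5},{"x": 0,"y": 4.5,"z": -2,"yaw": 0,"hand": 4.5},{"x": 0,"y": 8.5,"z": -2,"yaw": 0,"hand": 4.5},{"x": 0,"y": 12.5,"z": -2,"yaw": 0,"hand": 4.5},{"x": 0,"y": 16.5,"z": -2,"yaw": 0,"hand": 4.5},{"x": 0,"y": 19,"z": -2,"yaw": 0,"hand": 4.5},{"x": 0,"y": 20,"z": -2,"yaw": 0,"hand": 4.5},{"x": 0,"y": 20,"z": -2,"yaw": 0,"hand": 4.5}])

```text
t: 38.2
position: [468.1, -35.5, 249.7]
tool_rot: [-0.001, 0.106, 0.994, -0.0]
wrist_force: [0.4, -1.1, -0.3]
opening: 45.0
gripper_force: 0.0
```

```bash
python3 - <<'E'
from h import *
check(); c=grab('scene'); cv2.imwrite('pics/s9.png',cv2.resize(c['pixels'][200:350,320:480,::-1],None,fx=3.5,fy=3.5,interpolation=cv2.INTER_CUBIC))
E
```

```text
redcup 0 [nan nan nan]
yellowcup 0 [nan nan nan]h.py:60: RuntimeWarning: Mean of empty slice.
  m=mask(t,k,90,50)&(abs(P[...,1])<150)&(P[...,0]<460)&(P[...,0]>300)&(P[...,2]>60)&(P[...,2]<85); print(n,m.sum(),P[m].mean(0).round(1))
  ret = um.true_divide(
```

View pics/s9.png

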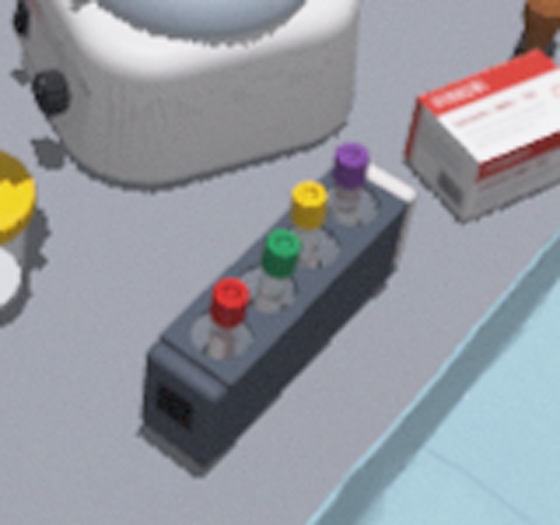

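The scene view shows all four tubes standing in the wells, purple, yellow, green, red from the nose. The top camera is probably blocked by the arm, so I'll check heights and cups in the scene view before handing in.

```bash
python3 - <<'E'
from h import *
t=grab('scene'); P=pts(t); z=pickle.load(open('scene.pkl','rb')); Z=pts(z)
w=(abs(P[...,0]-480)<75)&(abs(P[...,1]+232)<24)&(P[...,2]>70)
for k in HUE:
    m=mask(t,k,70,30)&w
    if m.any(): print(k,m.sum(),P[m].mean(0).round(1),np.percentile(P[m][:,2],95).round(1))
for k,(x,y) in dict(red=(418,5),yellow=(406,-92)).items():
    for c,Q in((z,Z),(t,P)):
        m=mask(c,k,90,50)&(np.hypot(Q[...,0]-x,Q[...,1]-y)<45)&(Q[...,2]>60)&(Q[...,2]<80); print(k,'cup',m.sum(),Q[m].mean(0).round(1) if m.any() else '')
print(r.get_state()['joints'].round(2))
E
```

```text
purple 103 [ 527.9 -229.8   91.6] 96.7
yellow 119 [ 493.3 -229.6   90.8] 96.8
green 116 [ 459.8 -236.9   92.1] 96.9
red 126 [ 420.6 -236.5   91.9] 97.2
red cup 663 [414.3   1.6  71.5]
red cup 659 [414.1   1.7  71.5]
yellow cup 798 [402.  -95.6  71.6]
yellow cup 803 [401.9 -95.8  71.6]
[-0.08  0.16 -0.22  1.19 -0.    0.14]
```

All four tubes are seated with tops at 96–97 mm, the cups have not moved, and the gripper is clear.

```bash
python3 -c "
from station import r
print(r.close_job())"
```

```text
the job is handed in; nothing more can be done
None
```

The job is handed in: purple, yellow, green and red stand fully down in wells 1–4 from the white nose, moved in that order in about 38 s, with both specimen cups unmoved.

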